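Put the spindle through the paper roll of a table dispenser

TASK

Load the paper roll in the wooden dispenser: lift the steel spindle off its notched rest, start it nose first through the cheek with the black rubber brake pad and partway into the roll, let go of it there, then take it again further back by the red handle and push it on, through the far cheek, until its brass collar has pressed the brake pad in and the spring catch has dropped into the spindle's groove, so that it stays home when you let go. Ease it in by feel: do not ram it or lean on it once it is home, and leave the bottles, brushes and other things around it where they stand.

Things in the scene. Friction and masses are not known exactly. Their poses are not given: they have to be found in the camera images.
- spindle: Loose steel rod 20 mm thick with brass collar (36 mm across, 6 mm thick) and red handle; about 0.5 kg, balances 110 mm ahead of the collar. Origin on its axis in the collar's front (seat) face; x runs along the axis to the nose. Shaft to x = 236 mm, tapering to an 8 mm tip at 264 mm; catch groove 215 to 225 mm. Handle 22 mm thick, x = -6 to -76 mm. At the start it lies level, axis 45 mm up.
- spindle_nose (a point): Centre of the tip of the spindle's tapered nose, on the axis, 264 mm ahead of the collar's seat face.
- dispenser: Fixed birch paper-roll dispenser, base 150 x 250 x 14 mm. Two cheeks (96 wide, 30 thick, 96 mm tall) stand across its own y axis, outer faces at y = +115 and -115 mm, each bored 21.5 mm right through along y, axis at x = 0, 70 mm above the table. The spindle goes in from +y towards -y. Origin: middle of the underside. When home the spindle's collar face is at y = about 122 mm.
- bore_mouth (a point): Centre of the bore in the outer face of the near (+y) cheek, 70 mm above the table; the brake pad stands around it.
- far_bore (a point): Centre of the bore in the inner face of the far cheek, 200 mm beyond bore_mouth along the bore axis; behind the roll, so not seen from above.
- brake: Sprung rubber brake pad, a ring 42 mm outside, 26 mm inside, 5 mm thick, around the near bore; its outer face stands 10 mm off the cheek. The collar pushes it in up to 5 mm against a spring (5 N rising to 17 N), then it is hard. Origin: centre of the pad's inner face. It must not be pressed with over 40 N.
- catch (a joint): Spring catch in the top of the far cheek, 6 mm pin with black knob, 215 mm beyond bore_mouth; value is its lift in m. The nose lifts it 2 to 3 mm; it drops back to 0 into the groove when the pad is in 3 to 3.5 of its 5 mm, and then holds the spindle. Drag on the way is 3 to 15 N and about 12 to 20 N just before it drops; arm and grip give some mm under it, so feel for the stop.
- paper_roll: Cream paper roll 84 mm across, 160 mm wide, about 0.45 kg, core hole 26 mm. Loose on two bars between the cheeks, its hole about 6 mm below the bore axis: the nose lifts it some 2 mm as it enters. Origin: its centre; z is its axis, lying along the dispenser's y.
- rest: Fixed wooden rest, base 90 x 210 x 12 mm, with two notched uprights 160 mm apart (49 mm tall) that carry the spindle, which lies along its y axis with the nose towards -y. Its middle, between the uprights, is open: the spindle's balance point is there. Origin: middle of the underside.
- bottle_navy: Navy squeeze bottle with nozzle, 48 mm across, 116 mm tall. A bystander; origin at the middle of its underside.
- bottle_maroon: Maroon squeeze bottle with nozzle, 48 mm across, 116 mm tall. A bystander; origin at the middle of its underside.
- bottle_peach: Peach squeeze bottle with nozzle, 48 mm across, 116 mm tall. A bystander; origin at the middle of its underside.
- gesso_tub: White plastic tub, 96 mm across, 110 mm tall. A bystander; origin at the middle of its underside.
- tape: Yellow tape ring, 92 mm across, 24 mm tall, flat on the table. A bystander; origin at the middle of its underside.
- brush_pot: White pot with brushes, 90 mm across, 100 mm tall (brushes to 190 mm). A bystander; origin at the middle of its underside.
- palette_knife: Steel palette knife with wooden handle, lying flat. A bystander.
- wide_brush: Wide flat brush with black handle, about 160 mm long, lying flat. A bystander.
Mind the look-alikes: they are no part of the job. Leave any green, orange or purple look-alike of the paper_roll alone.

How it is judged (in metres and radians):
On the way:
1. the spindle is started and let go: its nose is through the near cheek (at least 40 mm in from its outer face), inside the roll and short of the far cheek, and no finger touches the spindle (y of spindle_nose in the frame of dispenser between -0.085 and 0.075 m and x of spindle_nose in the frame of dispenser between -0.012 and 0.012 m and z of spindle_nose in the frame of dispenser between 0.055 and 0.085 m and contact force between the fingers and spindle below 0.3 N), for 0.2 s.
At the end, for the whole second after the job is handed in: the spindle is home and still: its collar face is under 123.5 mm from the dispenser's middle (the pad pressed in), the catch has dropped (lift under 1.5 mm), the spindle lies along the bore (within 0.03 rad, nose within 3 mm of the bore axis) and the roll is on it, between the cheeks (y of spindle in the frame of dispenser below 0.1235 m and value of joint catch below 0.0015 m and angle between the x axis of spindle and the y axis of dispenser, either way round below 0.03 rad and x of spindle_nose in the frame of dispenser between -0.003 and 0.003 m and z of spindle_nose in the frame of dispenser between 0.067 and 0.073 m and x of paper_roll in the frame of dispenser between -0.008 and 0.008 m and z of paper_roll in the frame of dispenser between 0.058 and 0.074 m and y of paper_roll in the frame of dispenser between -0.012 and 0.012 m and linear speed of spindle below 0.01 m/s and linear speed of paper_roll below 0.02 m/s); the robot touches nothing.
It fails at once if the spindle is pressed on the brake pad with over 40 N (contact force between spindle and brake above 40 N).
It fails at once if a bottle, the tub, the tape, the pot, the knife or the brush is moved by over 25 mm (distance of any of bottle_navy, bottle_maroon, bottle_peach, gesso_tub, tape, brush_pot, palette_knife, wide_brush from where it was at the start of the episode above 0.025 m).
It also fails if it takes over 66 s, if anything falls off the work surface, if the arm or the gripper's body presses on something with over 40 N, if the wrist force passes 120 N, or if a joint passes its speed limit or range.

ROBOT

A 6-joint arm with a two-finger parallel gripper is mounted at the origin on the work surface. World frame = base frame: x ahead of the robot, y to its left, z up, the work surface at z = 0. Lengths are in mm, angles in rad, forces in N, time in s.
With the tool pointing down it reaches from about 275 to 1000 mm from the base axis. Payload 8.4 kg.
Tool frame: the origin (TCP) lies between the finger pads; the fingertips stand 22 mm ahead of it and the grasp point (between the pads) lies 3 mm ahead of it; z points along the fingers, y is the line along which they close (so a half turn about z gives the same grasp; the last joint's range is limited). The gripper opens to 85 mm and grips with 20 to 120 N. Pads are 22 mm wide; open, the fingers measure 114 mm over their backs; the gripper's body (76 mm by 85 mm) begins 54 mm behind the grasp point. The pads swing forward as they close: fully open they stand 13 mm farther back than shut.
Start: joints at [1.127, 0.353, 1.633, -0, 1.155, -0.002], TCP at [267.229, 564.993, 253.281] pointing down, gripper open.
Joint ranges: [-2.63, 2.63], [-0.92, 2.1], [0.06, 2.66], [-1.3, 4.44], [0, 2.69], [-3.02, 3.02]. Speed limits (rad/s): [2.22, 2.22, 2.79, 3.14, 3.14, 3.14].

INTERFACE

Orientations are given as [roll, pitch, yaw] about the fixed x, y, z axes, in that order (R = Rz(yaw) Ry(pitch) Rx(roll)).
In Python, from rig import r, grab_frame gives the robot as it stands.
- The arm moves only by the shell command python3 -m inch 'ROWS' [FORCE]. ROWS is JSON, a list of rows, each a list of 7 numbers: the turn, a rotation vector about the tool's x, y, z as a fraction of full scale, then the shift along the tool's x, y, z as a fraction of full scale, then the closure, from 0 (fully open) to 1 (shut). In form: [[rx, ry, rz, dx, dy, dz, fingers], ...]. A call has 1 to 8 rows; each row shifts and turns the commanded pose from where the row before left it, along the tool's axes as they then stand; what a row does not reach is not made up. Full scale, the value 1, is 2.5 cm for a shift and pi rad for a turn. A row lasts 1/12 s, in which the tool goes at most 41.7 mm and 7.16 degrees, less where a joint would pass 70% of its speed; a pose out of reach is approached as far as the arm can. A call with a number of a shift or a turn outside -1 to 1 is refused whole. A call with a gripper value outside its range is refused whole. The fingers move at their own pace and stop on an object; FORCE is the grip in N (left out, the last holds). Time passes only in rows, so rows that do not move let the fingers close. It gives the time, the measured TCP pose, the force, the opening and the grip force at its end, in the units of the state.
- r.sense(): the state, without advancing time (a new reading comes with each control period).
- grab_frame(name): name is "side" or "top" or "wrist"; returns a dict with "pixels" (384x512x3 uint8, red, green, blue), "z_map" (384x512 float32, mm along the optical axis (not along the pixel's ray), 0 where there is no reading), "vertical_fov" (degrees; the focal length in pixels is half the picture's height over the tangent of half this angle, whatever the lens; pixels are square), "cx", "cy" (the principal point, pixels), "cam_to_world" (4x4, takes a point from camera to world coordinates). Camera axes: x right, y down, z forward; pixel columns grow to the right and rows downward; lengths in mm; the calibration is good to about 2 mm. A picture is of the moment at which its call begins.
- r.sign_off(): hands the job in; it is judged then, once.
The state is a dict: "clock": time; "qpos": joint angles; "qvel": joint speeds; "joint_efforts": joint torques, N m; "eef_pos": TCP position; "tcp_rot": TCP orientation; "contact_force": force on the tool from outside, world axes, zero at the start; "wrist_torque": the same for the moment, N m; "opening": opening from 0.0 (shut) to 1.0 (fully open); "grasp_force": force on a finger pad.
Only numpy, scipy, OpenCV 4.12 (cv2) and the standard library are available. Lean on these libraries where they do the work, as an engineer would, in place of code of your own. Each camera call takes 0.05 s, during which the arm holds its last target. There are 200 camera calls.

## Working session

There is one attempt and no reset: what is moved stays moved. The work goes in short steps, Python scripts to look and compute and a shell command to move; the robot and the scene stay as the last step left them, time stands still between calls to the robot, and variables do not carry over. Pictures are saved under pics/ and viewed, at most 10 in all, crops included, and the job is handed in when it is done.

```bash
ls; mkdir -p pics; python3 - <<'E'
from rig import r, grab_frame
import cv2, numpy as np
print(r.sense())
for n in ("top","side"):
    f=grab_frame(n); np.savez(f"pics/{n}0.npz",**f)
    cv2.imwrite(f"pics/{n}0.png",cv2.resize(f["pixels"][:,:,::-1],(768,576)))
    print(n,f["vertical_fov"],f["cx"],f["cy"],np.round(f["cam_to_world"],3).tolist())
E
```

```text
pics
{'clock': 0.0, 'qpos': array([ 1.12658730e+00,  3.53645151e-01,  1.63414104e+00,  8.13691882e-06,
        1.15516655e+00, -2.38825817e-03]), 'qvel': array([-5.32828507e-04,  1.24599498e-03, -1.17501738e-03,  3.75634667e-03,
        5.38533163e-05, -1.01804234e-03]), 'joint_efforts': array([-2.67059058e-04, -6.05249262e+01, -3.42072558e+01,  1.66301502e-04,
        9.54309973e-03,  5.34211915e-05]), 'eef_pos': array([267.04398119, 564.59215476, 252.56056529]), 'tcp_rot': array([-3.14023260e+00, -1.06878809e-05,  2.69976859e+00]), 'contact_force': array([-0.64565531, -0.31856898,  0.77467252]), 'wrist_torque': array([0.05891265, 0.03101394, 0.01774459]), 'grasp_force': 0.0, 'opening': 0.9965374872772635}
top 44.596932372726386 259.7656994070922 182.71107602063415 [[0.025, -0.984, 0.174, 185.018], [-1.0, -0.027, -0.009, -88.961], [0.014, -0.174, -0.985, 1778.165], [0.0, 0.0, 0.0, 1.0]]
side 43.300131154475174 249.0814765704262 185.9315148738972 [[0.938, -0.251, 0.238, 87.23], [-0.346, -0.683, 0.643, -1172.063], [0.001, -0.686, -0.728, 1305.682], [0.0, 0.0, 0.0, 1.0]]
```

View pics/top0.png

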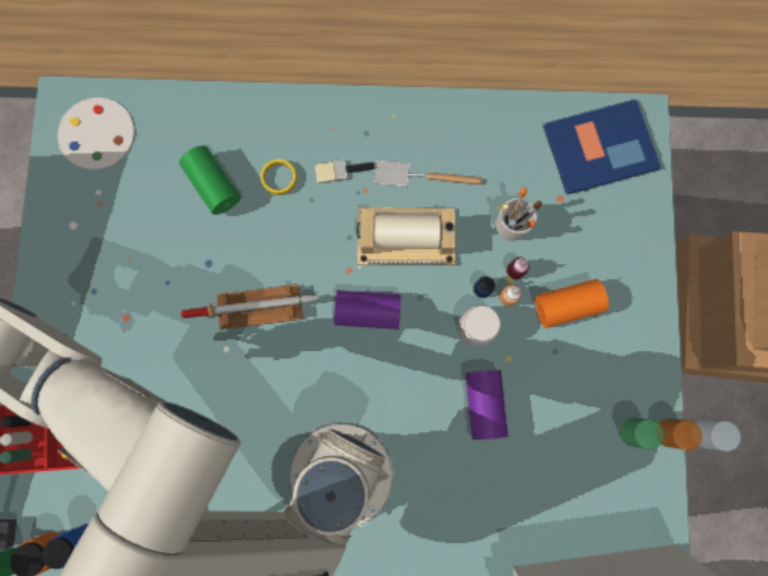

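View pics/side0.png

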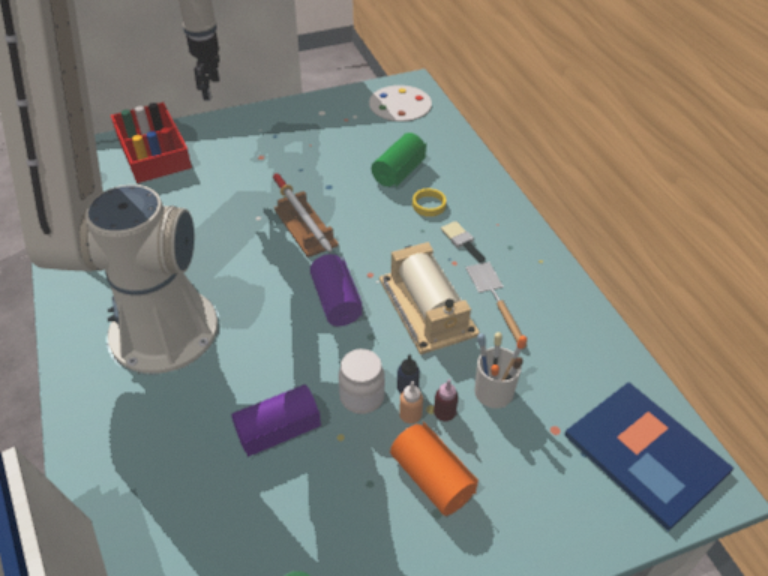

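Top picture (768 wide): the spindle has its red handle at (197,312) and its nose at (318,298), on the brown rest at (260,306). The dispenser is at (407,235), with the black pad on its left at (358,230) and the catch knob on its right at (449,228). Possible mix-ups for the roll: cream at (407,230), which is the one in the dispenser, green (210,180), orange (572,303), purple (368,310) and (487,405). I choose the cream one. There is only one spindle, but purple stands just ahead of its nose.

```bash
cat > h.py <<'E'
import numpy as np, cv2
def world(f):
    H,W=f["z_map"].shape; fl=H/2/np.tan(np.radians(float(f["vertical_fov"]))/2)
    u,v=np.meshgrid(np.arange(W),np.arange(H)); z=f["z_map"]
    P=np.stack([(u-f["cx"])/fl*z,(v-f["cy"])/fl*z,z,np.ones_like(z)],-1)
    return (P@np.array(f["cam_to_world"]).T)[...,:3]
def line(P):
    c=P.mean(0); d=np.linalg.svd(P-c)[2][0]; return c,d*np.sign(-d[1])
E
python3 - <<'E'
import numpy as np, cv2
from h import *
f=dict(np.load("pics/top0.npz")); W=world(f); px=f["pixels"]; hsv=cv2.cvtColor(px,cv2.COLOR_RGB2HSV)
def reg(x0,x1,y0,y1):
    m=np.zeros(px.shape[:2],bool); m[int(y0/1.5):int(y1/1.5),int(x0/1.5):int(x1/1.5)]=1; return m
print("table z",np.median(W[reg(300,340,330,380)][:,2]))
red=reg(175,225,295,325)&((hsv[...,0]<8)|(hsv[...,0]>172))&(hsv[...,1]>150)&(W[...,2]>20)
P=W[red];print("handle",len(P),P.min(0).round(),P.max(0).round())
st=reg(210,325,285,320)&(hsv[...,1]<60)&(W[...,2]>45)
P=W[st];print("steel",len(P),P.min(0).round(),P.max(0).round(),np.median(P[:,2]));c,d=line(P);print(c.round(1),d.round(4),np.degrees(np.arctan2(d[1],d[0])))
h=W[...,2]
d0=reg(345,470,195,275)
ck=d0&(h>88)&(h<104)&(hsv[...,1]>60)
n,l,s,c=cv2.connectedComponentsWithStats(ck.astype(np.uint8))
for i in range(1,n):
    if s[i,4]>15:
        P=W[l==i];R=cv2.minAreaRect(P[:,:2].astype(np.float32));print("cheek",s[i],P.mean(0).round(1),R)
base=d0&(h>8)&(h<22)
P=W[base];print("base",len(P),cv2.minAreaRect(P[:,:2].astype(np.float32)))
roll=d0&(h>104);P=W[roll];print('high',len(P),P.mean(0),P.max(0))
blk=d0&(px.max(2)<60)
n,l,s,c=cv2.connectedComponentsWithStats(blk.astype(np.uint8))
for i in range(1,n):
    if s[i,4]>3: print("black",s[i],W[l==i].mean(0).round(1))
for nm,b in dict(navy=(470,497,275,298),mar=(505,530,256,278),peach=(500,522,283,306),tub=(458,502,304,345),pot=(492,540,185,240),tape=(258,300,158,196),brush=(313,375,158,185),knife=(372,485,155,190),purple=(332,403,288,330),green=(178,242,143,215)).items():
    m=reg(*b)&(h>6);P=W[m];print(nm,np.percentile(P,2,0).round(),np.percentile(P,98,0).round())
# crop
cv2.imwrite("pics/crop.png",cv2.resize(px[110:240,110:320,::-1],None,fx=3.6,fy=3.6,interpolation=cv2.INTER_CUBIC))
E
```

```text
table z 0.8056296767587128
handle 80 [371. 341.  43.] [394. 404.  66.]
steel 344 [185. -89.  45.] [ 435.  337. 1778.] 53.80663819402321
[405.7 208.   73.6] [-0.1225 -0.1945  0.9732] -122.19580872250454
cheek [240 139   9  26 209] [597.  -44.9  96.2] ((598.38232421875, -43.56861114501953), (97.48236083984375, 29.532089233398438), 1.632777214050293)
cheek [294 140   9  26 180] [ 602.  -243.3   96.3] ((601.350341796875, -243.3928985595703), (95.51554870605469, 30.06254005432129), 0.7784807682037354)
base 777 ((605.48291015625, -147.2480926513672), (206.97085571289062, 318.526611328125), 1.7208809852600098)
high 271 [ 579.40124786 -147.4776437   182.85009264] [ 629.50535407  -37.79554045 1778.165117  ]
black [298 149   4   4  14] [ 600.  -244.8  126.5]
black [241 171   3   3   8] [537.4 -36.6  15.5]
black [298 172   3   2   5] [ 541.4 -255.9   15.1]
navy [ 446. -364.    8.] [ 490. -312.  117.]
mar [ 495. -452.    7.] [ 538. -398.  118.]
peach [ 426. -429.    7.] [ 478. -384.  108.]
tub [ 323. -366.    8.] [ 410. -279.  118.]
pot [ 594. -469.    6.] [ 732. -371.  183.]
tape [703. 142.   6.] [793. 241.  33.]
brush [740. -52.   6.] [805.  97.  23.]
knife [ 728. -331.    6.] [819. -57.  31.]
purple [ 358. -127.    8.] [445.  27.  91.]
green [645. 291.   7.] [819. 442.  90.]
```

View pics/crop.png

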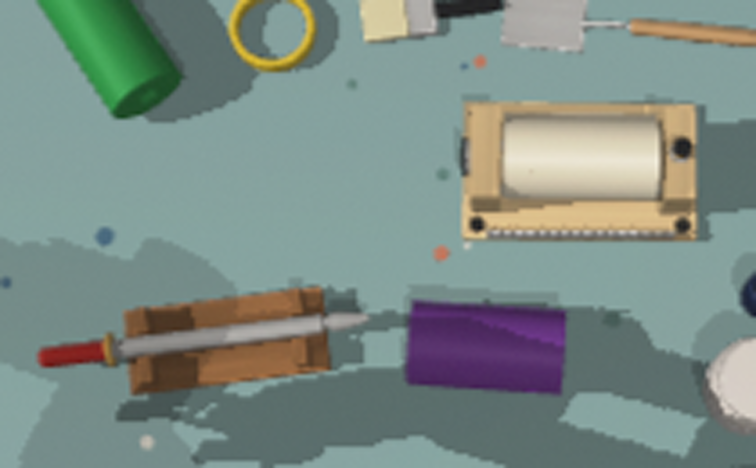

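The crop shows one spindle: red handle (70,355), brass collar (110,347), nose (365,320), with the purple roll ahead of it. The dispenser's pad is on its left side at (464,155) and its knob at (682,148). The cheek tops are 200 mm apart at z = 96, as specified. Next I refine the spindle axis.

```bash
python3 - <<'E'
import numpy as np, cv2
from h import *
from rig import r
f=dict(np.load("pics/top0.npz")); W=world(f); px=f["pixels"]; hsv=cv2.cvtColor(px,cv2.COLOR_RGB2HSV);h=W[...,2]
m=np.zeros(h.shape,bool); m[190:215,115:216]=1
red=m&((hsv[...,0]<8)|(hsv[...,0]>172))&(hsv[...,1]>150)&(h>35)&(h<62)
st=m&(hsv[...,1]<60)&(h>38)&(h<62)
P=W[st|red]; 
# top-of-rod points per image column -> axis
pts=[]
for u in range(115,216):
    k=(st|red)[:,u]
    if k.sum()>=2: pts.append(np.r_[W[k,u].mean(0),W[k,u][:,2].max()])
pts=np.array(pts); q=np.polyfit(pts[:,1],pts[:,0],1); res=pts[:,0]-np.polyval(q,pts[:,1]); k=abs(res)<3; q=np.polyfit(pts[k,1],pts[k,0],1)
print("x=a*y+b",q,k.sum(),len(k),"std",res[k].std(),"top z",np.median(pts[:,3]))
R=W[red];S=W[st];print("handle y",R[:,1].min(),R[:,1].max(),"steel y",S[:,1].min(),S[:,1].max())
br=m&(hsv[...,0]>12)&(hsv[...,0]<30)&(hsv[...,1]>100)&(h>50);print("brass",W[br].mean(0),br.sum())
yend=R[:,1].max(); s=np.hypot(1,q[0]); u=np.array([-q[0],-1])/s
print("length along",(yend-S[:,1].min())*s,"dir",u)
col=np.array([np.polyval(q,yend-76/s),yend-76/s]); g=col+110*u; print("collar by handle end",col,"balance",g)
ny=S[:,1].min(); n=np.array([np.polyval(q,ny),ny]); print("nose",n,"balance by nose",n-154*u)
print("yaw", np.arctan2(-u[1],-u[0]))
E
```

```text
x=a*y+b [-1.54477867e-01  4.40464080e+02] 84 89 std 1.0806081339221048 top z 58.060010504448655
handle y 341.0258937042345 403.8010845336385 steel y 75.38541691030417 408.09582873176504
brass [389.49730514 234.13716383 162.66419323] 64
length along 332.3111240342098 dir [ 0.15266703 -0.98827768]
collar by handle end [389.68844352 328.69198064] balance [406.4818167  219.98143554]
nose [428.8187013   75.38541691] balance by nose [405.30797885 227.58018006]
yaw 1.7240627040573173
```

```bash
python3 -m inch '[[0,0,0.039,0,0,0,0],[0,0,0.039,0,0,0,0],[0,0,0.039,0,0,0,0],[0,0,0.039,0,0,0,0],[0,0,0.039,0,0,0,0],[0,0,0.039,0,0,0,0],[0,0,0.039,0,0,0,0],[0,0,0.038,0,0,0,0]]' 40; python3 -m inch '[[0,0,0,-1,0.2,0,0],[0,0,0,-1,0.2,0,0],[0,0,0,-1,0.3,0,0],[0,0,0,-1,0.3,0,0],[0,0,0,-1,0.3,0,0],[0,0,0,-1,0.3,0,0],[0,0,0,-1,0.3,0,0],[0,0,0,-1,0.3,0,0]]'; python3 -m inch '[[0,0,0,-1,0.3,0,0],[0,0,0,-1,0.3,0,0],[0,0,0,-1,0.3,0,0],[0,0,0,-1,0.3,0,0],[0,0,0,-1,0.2,0,0],[0,0,0,-0.8,0.2,0,0],[0,0,0,0,0,0,0],[0,0,0,0,0,0,0]]'
python3 - <<'E'
from rig import r, grab_frame
import cv2,numpy as np
f=grab_frame("wrist");np.savez("pics/w1.npz",**f);cv2.imwrite("pics/w1.png",f["pixels"][:,:,::-1]);s=r.sense();print(s["eef_pos"],s["tcp_rot"],s["qpos"]);print(f["cam_to_world"].round(3))
E
```

```text
clock: 0.77
eef_pos: [267.1, 564.8, 252.9]
tcp_rot: [-3.141, 0.001, 1.717]
contact_force: [-0.2, -0.2, 0.3]
opening: 0.998
grasp_force: 0.0
clock: 1.43
eef_pos: [352.0, 374.3, 253.0]
tcp_rot: [-3.141, 0.0, 1.723]
contact_force: [-0.0, 0.6, 0.7]
opening: 0.996
grasp_force: 0.0
clock: 2.1
eef_pos: [413.5, 237.7, 253.2]
tcp_rot: [-3.141, -0.0, 1.721]
contact_force: [-0.3, -0.1, 0.2]
opening: 1.004
grasp_force: 0.0
[413.31851519 238.35532356 253.19861874] [-3.14132525e+00 -2.58473984e-04  1.72147897e+00] [5.19730287e-01 1.20759557e-01 1.93958976e+00 3.82419444e-04
 1.08139952e+00 3.68867812e-01]
[[ 9.89000e-01  1.43000e-01  4.10000e-02  4.02609e+02]
 [ 1.49000e-01 -9.48000e-01 -2.81000e-01  3.09555e+02]
 [-1.00000e-03  2.84000e-01 -9.59000e-01  3.73925e+02]
 [ 0.00000e+00  0.00000e+00  0.00000e+00  1.00000e+00]]
```

View pics/w1.png

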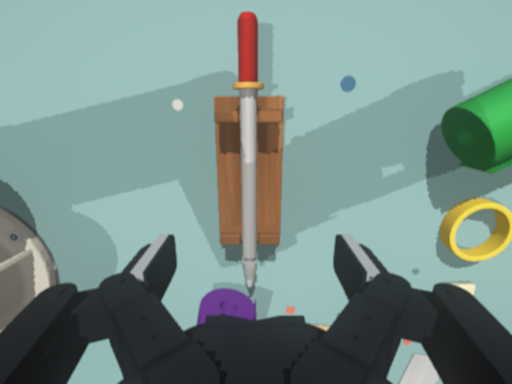

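The wrist picture shows the spindle whole: handle end near (248,13), collar (248,85), nose tip (250,290). The purple roll is just beyond at (227,305). I cast these as rays onto z = 45.

```bash
cat >> h.py <<'E'
def ray(f,u,v,z):
    H=f["z_map"].shape[0]; fl=H/2/np.tan(np.radians(float(f["vertical_fov"]))/2)
    T=np.array(f["cam_to_world"]); d=T[:3,:3]@np.array([(u-f["cx"])/fl,(v-f["cy"])/fl,1]); o=T[:3,3]
    return o+d*(z-o[2])/d[2]
E
python3 - <<'E'
import numpy as np, cv2
from h import *
f=dict(np.load("pics/w1.npz")); hsv=cv2.cvtColor(f["pixels"],cv2.COLOR_RGB2HSV)
sub=np.zeros(hsv.shape[:2],bool); sub[5:295,232:266]=1
red=sub&((hsv[...,0]<8)|(hsv[...,0]>172))&(hsv[...,1]>150); red[90:]=0
st=sub&(hsv[...,1]<50)&(hsv[...,2]>90)
pts=[]
for v in list(range(20,78,4))+list(range(95,255,4)):
    k=np.where((red|st)[v])[0]
    if len(k)>=8: pts.append(np.r_[ray(f,k.mean(),v,45)[:2],len(k)])
pts=np.array(pts);q=np.polyfit(pts[:,1],pts[:,0],1);print(q,(pts[:,0]-np.polyval(q,pts[:,1])).std(),pts[:,2].min(),pts[:,2].max())
v=np.where(red.any(1))[0];print("red rows",v.min(),v.max(),"steel rows",np.where(st.sum(1)>1)[0].max())
s=np.hypot(1,q[0]);u=np.array([-q[0],-1])/s;print("dir",u,"yaw",np.arctan2(-u[1],-u[0]))
E_=ray(f,248,v.min(),50);C=ray(f,248,v.max()+1,56);N=ray(f,250,291,45);print("end",E_,"handle front",C,"nose",N, "len",np.hypot(*(N-E_)[:2]))
for t,p in (("end",E_+np.r_[186*u,0]),("nose",N-np.r_[154*u,0])): print(t,p, np.polyval(q,p[1]))
# rest mid
E
```

```text
[-1.46668810e-01  4.40050667e+02] 0.4547261356835124 14.0 34.0
red rows 13 80 steel rows 294
dir [ 0.14511626 -0.98941461] yaw 1.7164268053439942
end [380.93233629 405.02693411  50.        ] handle front [390.63783926 338.27265627  56.        ] nose [433.10843216  60.09627167  45.        ] len 348.8545640689656
end [407.92396125 220.99581668  50.        ] 407.63747323586773
nose [410.76052763 212.46612158  45.        ] 408.88851346345587
```

```bash
python3 -m inch '[[0,0,0,-0.78,-0.33,0.6,0],[0,0,0,0,0,1,0],[0,0,0,0,0,1,0],[0,0,0,0,0,1,0],[0,0,0,0,0,1,0],[0,0,0,0,0,1,0],[0,0,0,0,0,0.8,0],[0,0,0,0,0,0.5,0]]'; python3 -m inch '[[0,0,0,0,0,0.4,0],[0,0,0,0,0,0.4,0],[0,0,0,0,0,0.4,0],[0,0,0,0,0,0.4,0],[0,0,0,0,0,0.4,0],[0,0,0,0,0,0.3,0],[0,0,0,0,0,0,0],[0,0,0,0,0,0,0]]'
```

```text
clock: 2.82
eef_pos: [406.8, 218.4, 78.7]
tcp_rot: [-3.139, 0.001, 1.724]
contact_force: [-0.9, -0.6, -0.2]
opening: 1.003
grasp_force: 0.0
clock: 3.48
eef_pos: [408.0, 217.7, 22.9]
tcp_rot: [-3.141, 0.0, 1.723]
contact_force: [0.4, 0.6, -0.5]
opening: 0.998
grasp_force: 0.0
```

Overshot 25 mm down, with no contact. Raising back, then closing.

```bash
python3 -m inch '[[0,0,0,0,0,-0.5,0],[0,0,0,0,0,-0.5,0],[0,0,0,0,0,0,0.3],[0,0,0,0,0,0,0.5],[0,0,0,0,0,0,0.7],[0,0,0,0,0,0,0.9],[0,0,0,0,0,0,1],[0,0,0,0,0,0,1]]' 60; python3 -m inch '[[0,0,0,0,0,0,1],[0,0,0,0,0,0,1],[0,0,0,0,0,0,1],[0,0,0,0,0,0,1]]'
```

```text
clock: 4.15
eef_pos: [407.8, 217.7, 48.1]
tcp_rot: [-3.141, 0.0, 1.723]
contact_force: [-1.8, 0.4, 6.2]
opening: 0.211
grasp_force: 58.3
clock: 4.48
eef_pos: [407.9, 217.7, 48.1]
tcp_rot: [-3.141, 0.0, 1.723]
contact_force: [-2.4, 0.0, 2.2]
opening: 0.214
grasp_force: 58.4
```

```bash
python3 -m inch '[[0,0,0,0,0,-0.2,1],[0,0,0,0,0,-0.4,1],[0,0,0,0,0,-0.7,1],[0,0,0,0,0,-1,1],[0,0,0,0,0,-1,1],[0,0,0,0,0,-1,1],[0,0,0,0,0,-0.7,1],[0,0,0,0,0,-0.4,1]]'; python3 -m inch '[[0,0,0.0215,0,0,0,1],[0,0,0.0215,0,0,0,1],[0,0,0,0,0,0,1],[0,0,0,0,0,0,1],[0,0,0,0,0,0,1],[0,0,0,0,0,0,1]]'
python3 - <<'E'
from rig import r, grab_frame
import cv2,numpy as np
from h import *
s=r.sense();print(s["eef_pos"],s["tcp_rot"],s["wrist_torque"])
a=grab_frame("wrist");np.savez("pics/w2.npz",**a);b=grab_frame("side");np.savez("pics/s2.npz",**b)
cv2.imwrite("pics/w2.png",np.vstack([cv2.resize(a["pixels"],(400,300)),cv2.resize(b["pixels"][70:262,130:386],(400,300))])[:,:,::-1])
E
```

```text
clock: 5.15
eef_pos: [408.9, 218.1, 186.0]
tcp_rot: [3.138, -0.001, 1.723]
contact_force: [0.0, 0.5, -5.1]
opening: 0.213
grasp_force: 59.1
clock: 5.65
eef_pos: [407.9, 217.7, 183.0]
tcp_rot: [-3.141, 0.0, 1.589]
contact_force: [0.2, -0.5, -4.1]
opening: 0.216
grasp_force: 59.0
[407.93820034 217.69595254 182.96948645] [-3.14092354e+00  3.65581583e-04  1.58919191e+00] [ 0.00816864 -0.00272551 -0.03701757]
```

View pics/w2.png

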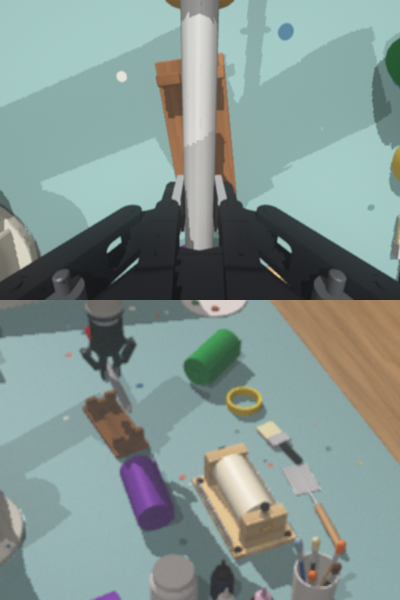

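The spindle is held and balanced, with almost no wrist moment; the lower half shows it clear of the rest and the purple roll. I carry it at height to in front of the bore, then measure it against the dispenser in the same views.

```bash
python3 -m inch '[[0,0,0,-0.1,0.4,0,1],[0,0,0,-0.2,0.8,0,1],[0,0,0,-0.3,1,0,1],[0,0,0,-0.3,1,0,1],[0,0,0,-0.3,1,0,1],[0,0,0,-0.3,1,0,1],[0,0,0,-0.2,1,0,1],[0,0,0,-0.1,0.8,0,1]]'; python3 -m inch '[[0,0,0,0,0.4,0.5,1],[0,0,0,0,0,0.8,1],[0,0,0,0,0,0.8,1],[0,0,0,0,0,0.7,1],[0,0,0,0,0,0.4,1],[0,0,0,0,0,0,1],[0,0,0,0,0,0,1],[0,0,0,0,0,0,1]]'
python3 - <<'E'
from rig import r, grab_frame
import cv2,numpy as np
from h import *
s=r.sense();print(s["eef_pos"],s["tcp_rot"],s["wrist_torque"])
for n in ("wrist","side","top"):
    a=grab_frame(n);np.savez(f"pics/{n}3.npz",**a)
    if n=="side":S=a
    if n=="top":T=a
cv2.imwrite("pics/c3.png",np.vstack([cv2.resize(S["pixels"][130:250,230:380],(600,300)) if 0 else cv2.resize(S["pixels"][110:250,200:360],(640,560))[:300],cv2.resize(T["pixels"][120:190,170:320],(640,298))])[:,:,::-1])
E
```

```text
clock: 6.42
eef_pos: [586.4, 174.7, 183.0]
tcp_rot: [3.141, 0.0, 1.588]
contact_force: [-0.3, 1.3, -4.0]
opening: 0.217
grasp_force: 59.2
clock: 7.08
eef_pos: [594.8, 176.1, 104.2]
tcp_rot: [3.14, -0.0, 1.588]
contact_force: [0.2, 0.0, -5.4]
opening: 0.21
grasp_force: 59.1
[594.80010109 176.10128922 104.22151312] [ 3.14014966e+00 -3.47993341e-04  1.58783968e+00] [-0.03034824 -0.0458517  -0.00718086]
```

View pics/c3.png

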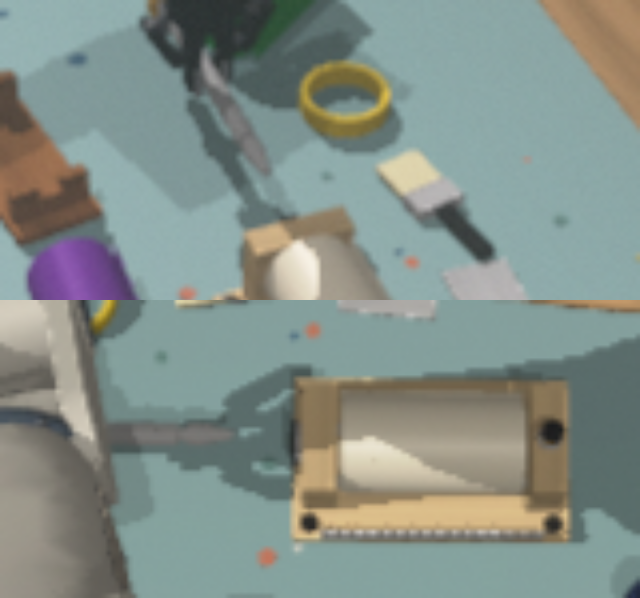

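The upper half (side) has the nose at about (268,172) in the crop. The lower half (top) has it at (234,435) in the crop, in line with the pad at (293,440) and the knob at (552,432).

```bash
python3 - <<'E'
import numpy as np, cv2
from h import *
out={}
for n,nose,box in (("top",(224.8,151.7),(225,320,125,185)),("side",(267,153),(230,345,150,250))):
    f=dict(np.load(f"pics/{n}3.npz"));W=world(f);px=f["pixels"];hsv=cv2.cvtColor(px,cv2.COLOR_RGB2HSV);h=W[...,2]
    b=np.zeros(h.shape,bool);b[box[2]:box[3],box[0]:box[1]]=1
    for nm,lo,hi in (("near",-62,-26),("far",-262,-226)):
        m=b&(abs(h-96)<4)&(W[...,1]>lo)&(W[...,1]<hi)&(hsv[...,1]>50)&(abs(W[...,0]-600)<60)
        P=W[m].astype(np.float32);R=cv2.minAreaRect(P[:,:2]);print(n,nm,m.sum(),P[:,2].mean().round(1),[np.round(x,1) for x in R], "mean",P.mean(0).round(1))
    rl=b&(h>100)&(h<112)&(W[...,1]>-225)&(W[...,1]<-65)&(abs(W[...,0]-600)<40);P=W[rl]
    if len(P): print(n,"roll top y",P[:,1].min().round(),P[:,1].max().round(),"z",P[:,2].max(),"x",P[:,0].mean())
    # steel shaft
    s=(hsv[...,1]<60)&(h>88)&(h<125)&(W[...,1]>15)&(W[...,1]<150)&(abs(W[...,0]-597)<22)
    P=W[s];print(n,"shaft",s.sum(),P.min(0).round(1),P.max(0).round(1))
    ps=[]
    for y in range(20,150,8):
        k=P[abs(P[:,1]-y)<5]
        if len(k)>4: ps.append([y,(k[:,0].min()+k[:,0].max())/2,k[:,2].max()])
    ps=np.array(ps).round(1);print(ps.tolist())
    print(n,"nose ray z101",ray(f,*nose,101).round(1))
    k=b&(px.max(2)<70)&(h>20)&(h<135);print(n,"knob",np.median(W[k&(W[...,1]<-225)&(h>100)],axis=0))
f=dict(np.load("pics/wrist3.npz"));W=world(f);hsv=cv2.cvtColor(f["pixels"],cv2.COLOR_RGB2HSV)
m=(W[...,2]>90)&(W[...,2]<125)&(abs(W[...,0]-594)<14)&(W[...,1]>185)
P=W[m];
for y in range(195,340,10):
    k=P[abs(P[:,1]-y)<4]
    if len(k)>4: print(y,k[:,0].min().round(1),k[:,0].max().round(1),k[:,2].max().round(1))
br=(hsv[...,0]>12)&(hsv[...,0]<30)&(hsv[...,1]>90)&(W[...,2]>90)&(W[...,2]<130);print("brass",br.sum(),W[br].min(0) if br.any() else 0)
E
```

```text
Traceback (most recent call last):
cv2.error: OpenCV(4.12.0) /io/opencv/modules/imgproc/src/convhull.cpp:143: error: (-215:Assertion failed) total >= 0 && (depth == CV_32F || depth == CV_32S) in function 'convexHull'
```

```bash
cat > m.py <<'E'
import numpy as np, cv2
from h import *
for n,nose in (("top",(224.8,151.7)),("side",(267,153))):
    f=dict(np.load(f"pics/{n}3.npz"));W=world(f);px=f["pixels"];hsv=cv2.cvtColor(px,cv2.COLOR_RGB2HSV);h=W[...,2]
    for nm,lo,hi in (("near",-68,-20),("far",-268,-220)):
        m=(abs(h-96)<5)&(W[...,1]>lo)&(W[...,1]<hi)&(abs(W[...,0]-600)<60)
        P=W[m].astype(np.float32)
        if len(P)>5: R=cv2.minAreaRect(P[:,:2]);print(n,nm,m.sum(),P[:,2].mean().round(1),[np.round(x,1) for x in R], "mean",P.mean(0).round(1))
    rl=(h>100)&(h<112)&(W[...,1]>-225)&(W[...,1]<-65)&(abs(W[...,0]-600)<40);P=W[rl]
    if len(P): print(n,"roll top y",P[:,1].min().round(),P[:,1].max().round(),"z",P[:,2].max(),"x",P[:,0].mean())
    s=(hsv[...,1]<60)&(h>88)&(h<125)&(W[...,1]>5)&(W[...,1]<150)&(abs(W[...,0]-597)<22)
    P=W[s];print(n,"shaft",s.sum())
    ps=[]
    for y in range(10,150,8):
        k=P[abs(P[:,1]-y)<5]
        if len(k)>4: ps.append([y,round((k[:,0].min()+k[:,0].max())/2,1),round(k[:,2].max(),1)])
    print(ps)
    print(n,"nose ray z101",ray(f,*nose,101).round(1))
    k=(px.max(2)<70)&(h>100)&(h<135)&(abs(W[...,1]+243)<25)&(abs(W[...,0]-600)<20);print(n,"knob",k.sum(),W[k].mean(0))
f=dict(np.load("pics/wrist3.npz"));W=world(f);hsv=cv2.cvtColor(f["pixels"],cv2.COLOR_RGB2HSV)
m=(W[...,2]>90)&(W[...,2]<125)&(abs(W[...,0]-594)<14)&(W[...,1]>185)
P=W[m]
for y in range(195,340,15):
    k=P[abs(P[:,1]-y)<4]
    if len(k)>4: print(y,k[:,0].min().round(1),k[:,0].max().round(1),k[:,2].max().round(1))
br=(hsv[...,0]>12)&(hsv[...,0]<30)&(hsv[...,1]>90)&(W[...,2]>90)&(W[...,2]<130);print("brass",br.sum(),W[br].min(0) if br.any() else 0)
E
python3 m.py
```

```text
Traceback (most recent call last):
  File "m.py", line 8, in <module>
    if len(P)>5: R=cv2.minAreaRect(P[:,:2]);print(n,nm,m.sum(),P[:,2].mean().round(1),[np.round(x,1) for x in R], "mean",P.mean(0).round(1))
                   ~~~~~~~~~~~~~~~^^^^^^^^^
cv2.error: OpenCV(4.12.0) /io/opencv/modules/imgproc/src/convhull.cpp:143: error: (-215:Assertion failed) total >= 0 && (depth == CV_32F || depth == CV_32S) in function 'convexHull'
```

Slice not contiguous.

```bash
sed -i 's/minAreaRect(P\[:,:2\])/minAreaRect(P[:,:2].copy())/; s/\[np.round(x,1) for x in R\]/R/' m.py; python3 m.py
```

```text
top near 193 96.2 ((598.1603393554688, -43.4580078125), (96.28636932373047, 44.459293365478516), 1.61702561378479) mean [596.3 -44.9  96.2]
top far 155 95.8 ((601.3261108398438, -239.26443481445312), (95.58426666259766, 37.845096588134766), 0.39523813128471375) mean [ 601.5 -242.4   95.8]
top roll top y -220.0 -65.0 z 111.89580420637003 x 598.8594492719586
top shaft 134
[[34, np.float64(595.7), np.float64(113.1)], [42, np.float64(595.4), np.float64(110.0)], [50, np.float64(595.9), np.float64(112.8)], [58, np.float64(594.3), np.float64(117.3)], [66, np.float64(594.8), np.float64(118.4)], [74, np.float64(597.4), np.float64(115.2)], [82, np.float64(595.3), np.float64(113.6)], [90, np.float64(593.8), np.float64(116.8)], [98, np.float64(593.3), np.float64(119.4)], [106, np.float64(593.3), np.float64(119.4)], [114, np.float64(592.3), np.float64(115.5)], [122, np.float64(592.2), np.float64(117.6)], [130, np.float64(591.2), np.float64(119.5)], [138, np.float64(591.5), np.float64(114.3)]]
top nose ray z101 [594.1  26.9 101. ]
top knob 24 [ 601.44644322 -244.06753982  123.59420464]
side near 1
[... 635 characters left out ...]
2, np.float64(594.6), np.float64(114.3)], [90, np.float64(598.3), np.float64(113.0)], [98, np.float64(597.4), np.float64(116.0)], [106, np.float64(596.5), np.float64(116.0)], [114, np.float64(596.1), np.float64(114.3)], [122, np.float64(594.5), np.float64(115.6)], [130, np.float64(597.2), np.float64(115.9)], [138, np.float64(596.3), np.float64(114.1)], [146, np.float64(596.0), np.float64(117.1)]]
side nose ray z101 [600.2  24.1 101. ]
side knob 22 [ 602.05725321 -251.75890524  123.81116944]
195 584.4 604.1 112.9
210 584.0 604.0 112.3
225 584.2 603.7 112.1
240 583.7 603.3 112.3
255 583.3 603.2 112.5
270 583.0 603.1 112.8
285 582.7 602.9 113.2
brass 237 [575.55300997 289.94532851  90.06355888]
```

```bash
python3 -m inch '[[0,0,0,0,0.05,0.4,1],[0,0,0,0,0,0.4,1],[0,0,0,0,0,0.3,1],[0,0,0,0,0,0.14,1],[0,0,0,-0.4,0,0,1],[0,0,0,-0.4,0,0,1],[0,0,0,0,0,0,1],[0,0,0,0,0,0,1]]'; python3 -m inch '[[0,0,0,-0.3,0,0,1],[0,0,0,-0.3,0,0,1],[0,0,0,-0.3,0,0,1],[0,0,0,-0.3,0,0,1],[0,0,0,-0.3,0,0,1],[0,0,0,-0.2,0,0,1],[0,0,0,0,0,0,1]]'
```

```text
clock: 7.9
eef_pos: [595.7, 155.0, 72.6]
tcp_rot: [3.141, -0.0, 1.586]
contact_force: [0.1, -0.2, -4.3]
opening: 0.215
grasp_force: 59.2
clock: 8.48
eef_pos: [596.2, 112.2, 72.3]
tcp_rot: [-3.141, 0.0, 1.587]
contact_force: [0.0, -0.3, -4.8]
opening: 0.211
grasp_force: 59.2
```

```bash
python3 -m inch '[[0,0,0,-0.15,0,-0.03,1],[0,0,0,-0.15,0,0,1],[0,0,0,-0.15,0,0,1],[0,0,0,-0.15,0,0,1],[0,0,0,-0.15,0,0,1],[0,0,0,0,0,0,1]]'; python3 -m inch '[[0,0,0,-0.15,0,0,1],[0,0,0,-0.15,0,0,1],[0,0,0,-0.15,0,0,1],[0,0,0,-0.15,0,0,1],[0,0,0,-0.15,0,0,1],[0,0,0,0,0,0,1]]'
```

```text
clock: 8.98
eef_pos: [596.5, 94.1, 73.0]
tcp_rot: [-3.141, 0.0, 1.587]
contact_force: [-0.4, -0.4, -4.1]
opening: 0.217
grasp_force: 59.2
clock: 9.48
eef_pos: [596.8, 75.2, 73.1]
tcp_rot: [-3.142, 0.0, 1.587]
contact_force: [0.5, -0.8, -4.7]
opening: 0.21
grasp_force: 59.2
```

Full diameter is in the near bore with no side force. Going on into the roll.

```bash
python3 -m inch '[[0,0,0,-0.15,0,0,1],[0,0,0,-0.15,0,0,1],[0,0,0,-0.15,0,0,1],[0,0,0,-0.15,0,0,1],[0,0,0,-0.15,0,0,1],[0,0,0,-0.15,0,0,1],[0,0,0,0,0,0,1]]'; python3 -m inch '[[0,0,0,-0.2,0,0,1],[0,0,0,-0.2,0,0,1],[0,0,0,-0.2,0,0,1],[0,0,0,-0.2,0,0,1],[0,0,0,-0.2,0,0,1],[0,0,0,-0.2,0,0,1],[0,0,0,-0.2,0,0,1],[0,0,0,0,0,0,1]]'
```

```text
clock: 10.07
eef_pos: [597.3, 52.6, 73.0]
tcp_rot: [3.142, 0.0, 1.588]
contact_force: [0.7, -2.7, -6.1]
opening: 0.214
grasp_force: 59.2
clock: 10.73
eef_pos: [597.9, 17.3, 73.1]
tcp_rot: [3.141, 0.001, 1.587]
contact_force: [2.3, -2.2, -4.5]
opening: 0.217
grasp_force: 59.2
```

```bash
python3 -m inch '[[0,0,0,-0.2,0,0,1],[0,0,0,0,0,0,1],[0,0,0,0,0,0,0.6],[0,0,0,0,0,0,0.3],[0,0,0,0,0,0,0],[0,0,0,0,0,0,0],[0,0,0,0,0,0,0],[0,0,0,0,0,0,0]]'; python3 -m inch '[[0,0,0,0,0,-0.3,0],[0,0,0,0,0,-0.6,0],[0,0,0,0,0,-1,0],[0,0,0,0,0,-1,0],[0,0,0,0.4,0,-0.5,0],[0,0,0,0,0,-0.2,0],[0,0,0,0,0,0,0],[0,0,0,0,0,0,0]]'
cat > m2.py <<'E'
import sys,numpy as np,cv2
from h import *
from rig import r,grab_frame
s=r.sense();print(s["clock"],s["eef_pos"],s["tcp_rot"])
f=grab_frame("wrist");np.savez("pics/w4.npz",**f);cv2.imwrite("pics/w4.png",f["pixels"][:,:,::-1])
W=world(f);hsv=cv2.cvtColor(f["pixels"],cv2.COLOR_RGB2HSV);h=W[...,2]
red=((hsv[...,0]<8)|(hsv[...,0]>172))&(hsv[...,1]>150)&(h>30)&(h<110)&(abs(W[...,0]-595)<30)
P=W[red]
if len(P):
    print("red y",P[:,1].min(),P[:,1].max())
P=W[(h>30)&(h<110)&(abs(W[...,0]-595)<25)]
for y in range(40,330,15):
    k=P[abs(P[:,1]-y)<3]
    if len(k)>4: print(y,k[:,0].min().round(1),k[:,0].max().round(1),k[:,2].max().round(1))
E
python3 m2.py
```

```text
clock: 11.4
eef_pos: [597.9, 13.6, 73.2]
tcp_rot: [3.141, 0.0, 1.588]
contact_force: [0.4, 1.0, -0.2]
opening: 0.995
grasp_force: 0.0
clock: 12.07
eef_pos: [597.3, 23.8, 162.4]
tcp_rot: [-3.141, 0.0, 1.588]
contact_force: [0.9, -0.1, -0.3]
opening: 0.998
grasp_force: 0.0
12.0667 [597.25133262  23.77813794 162.41226698] [-3.14091753e+00  1.00032211e-04  1.58830626e+00]
red y 136.4245700766122 171.84513087977325
40 587.7 607.1 74.9
55 587.6 606.6 74.4
70 587.5 606.2 73.2
85 587.4 605.8 72.8
100 586.4 606.3 71.8
115 586.3 605.9 70.8
130 578.4 613.2 77.0
145 585.4 606.6 69.4
160 584.4 606.1 68.2
```

View pics/w4.png

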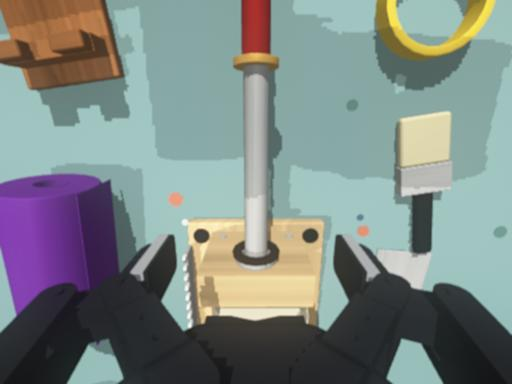

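Top down: shaft through the pad at (256,252), collar at (256,61), handle above it. Everything is in place and the spindle droops by about 0.057 rad. Now I take the handle, tilting the tool to match.

```bash
python3 -m inch '[[0,0,0,0.5,0,0,0],[0,0,0,1,0,0,0],[0,0,0,1,0,0,0],[0,0,0,1,0,0,0],[0,0,0,1,0,0,0],[0,0,0,0.88,0,0.4,0],[0,0,0,0.5,0,0.7,0],[0,0,0,0,0,0.9,0]]'; python3 -m inch '[[0,0,0,0,0,0.7,0],[0,0,0,0,0,0.6,0],[0,0,0,0,0,0.5,0],[0,0,0,0,0,0.32,0],[0,-0.0175,0,0,0,0,0],[0,0,0,0,0,0,0],[0,0,0,0,0,0,0]]'; python3 m2.py
```

```text
clock: 12.78
eef_pos: [595.5, 173.9, 112.6]
tcp_rot: [3.14, -0.001, 1.59]
contact_force: [-0.4, 0.2, -0.9]
opening: 0.995
grasp_force: 0.0
clock: 13.37
eef_pos: [595.3, 171.3, 59.9]
tcp_rot: [3.142, 0.054, 1.589]
contact_force: [0.4, 0.1, 0.5]
opening: 0.997
grasp_force: 0.0
13.3667 [595.34952848 171.25475644  59.90524737] [3.14150493 0.05387098 1.58884121]
red y 137.12142567748845 204.35151550482146
130 579.1 611.2 57.8
145 584.7 606.3 69.1
160 584.9 606.4 68.3
175 584.3 605.7 67.0
190 583.8 605.7 66.3
205 586.4 603.2 63.2
```

```bash
python3 -m inch '[[0,0,0,0,0,0,0.4],[0,0,0,0,0,0,0.7],[0,0,0,0,0,0,0.9],[0,0,0,0,0,0,1],[0,0,0,0,0,0,1],[0,0,0,0,0,0,1],[0,0,0,0,0,0,1],[0,0,0,0,0,0,1]]' 60; python3 -m inch '[[0,0.0045,0,0,0,-0.13,1],[0,0.0045,0,0,0,-0.13,1],[0,0.0045,0,0,0,-0.13,1],[0,0.004,0,0,0,-0.12,1],[0,0,0,0,0,0,1],[0,0,0,0,0,0,1]]'
```

```text
clock: 14.08
eef_pos: [595.3, 170.4, 60.1]
tcp_rot: [3.141, 0.055, 1.588]
contact_force: [0.6, -0.4, 0.8]
opening: 0.235
grasp_force: 58.5
clock: 14.58
eef_pos: [595.4, 170.7, 73.1]
tcp_rot: [3.141, -0.0, 1.587]
contact_force: [-0.1, -1.0, -1.0]
opening: 0.238
grasp_force: 58.6
```

```bash
python3 -m inch '[[0,0,0,-0.2,0,0,1],[0,0,0,-0.2,0,0,1],[0,0,0,-0.2,0,0,1],[0,0,0,-0.2,0,0,1],[0,0,0,-0.2,0,0,1],[0,0,0,-0.2,0,0,1],[0,0,0,-0.2,0,0,1],[0,0,0,0,0,0,1]]'; python3 -m inch '[[0,0,0,-0.2,0,0,1],[0,0,0,-0.2,0,0,1],[0,0,0,-0.2,0,0,1],[0,0,0,-0.2,0,0,1],[0,0,0,-0.2,0,0,1],[0,0,0,-0.2,0,0,1],[0,0,0,-0.2,0,0,1],[0,0,0,0,0,0,1]]'
```

```text
clock: 15.25
eef_pos: [596.3, 136.7, 73.2]
tcp_rot: [3.14, -0.002, 1.587]
contact_force: [-0.1, 4.8, 2.4]
opening: 0.23
grasp_force: 58.9
clock: 15.92
eef_pos: [597.2, 102.6, 73.6]
tcp_rot: [3.14, -0.003, 1.587]
contact_force: [-1.3, 6.3, 3.2]
opening: 0.239
grasp_force: 59.2
```

```bash
python3 -m inch '[[0,0,0,-0.15,0,0,1],[0,0,0,-0.15,0,0,1],[0,0,0,-0.15,0,0,1],[0,0,0,-0.15,0,0,1],[0,0,0,-0.15,0,0,1],[0,0,0,-0.15,0,0,1],[0,0,0,0,0,0,1]]'; python3 -m inch '[[0,0,0,-0.1,0,0,1],[0,0,0,-0.1,0,0,1],[0,0,0,-0.1,0,0,1],[0,0,0,-0.1,0,0,1],[0,0,0,0,0,0,1]]'
```

```text
clock: 16.5
eef_pos: [597.6, 79.8, 73.6]
tcp_rot: [3.14, -0.002, 1.587]
contact_force: [-0.6, 7.5, 5.6]
opening: 0.232
grasp_force: 59.3
clock: 16.92
eef_pos: [597.7, 70.2, 73.7]
tcp_rot: [3.14, -0.003, 1.587]
contact_force: [-0.9, 9.9, 6.1]
opening: 0.233
grasp_force: 59.4
```

```bash
python3 -m inch '[[0,0,0,-0.12,0,0,1],[0,0,0,-0.12,0,0,1],[0,0,0,-0.12,0,0,1],[0,0,0,-0.12,0,0,1],[0,0,0,0,0,0,1]]'; python3 -m inch '[[0,0,0,-0.1,0,0,1],[0,0,0,-0.1,0,0,1],[0,0,0,-0.1,0,0,1],[0,0,0,-0.1,0,0,1],[0,0,0,0,0,0,1]]'
```

```text
clock: 17.33
eef_pos: [598.0, 58.1, 73.8]
tcp_rot: [3.14, -0.003, 1.587]
contact_force: [-1.9, 8.8, 7.8]
opening: 0.233
grasp_force: 59.5
clock: 17.75
eef_pos: [598.1, 48.3, 73.8]
tcp_rot: [3.14, -0.003, 1.587]
contact_force: [-1.4, 11.1, 8.6]
opening: 0.235
grasp_force: 59.6
```

```bash
python3 -m inch '[[0,0,0,-0.1,0,0,1],[0,0,0,-0.1,0,0,1],[0,0,0,-0.1,0,0,1],[0,0,0,-0.1,0,0,1],[0,0,0,0,0,0,1]]'; python3 -m inch '[[0,0,0,-0.08,0,0,1],[0,0,0,-0.08,0,0,1],[0,0,0,-0.08,0,0,1],[0,0,0,-0.08,0,0,1],[0,0,0,0,0,0,1],[0,0,0,0,0,0,1]]'
python3 - <<'E'
from rig import grab_frame
import numpy as np,cv2
f=grab_frame("wrist");g=grab_frame("side")
cv2.imwrite("pics/c5.png",np.vstack([f["pixels"][100:384,100:412],cv2.resize(g["pixels"][150:240,240:340],(312,281),interpolation=cv2.INTER_CUBIC)])[:,:,::-1])
E
```

```text
clock: 18.17
eef_pos: [598.3, 39.1, 74.0]
tcp_rot: [3.14, -0.004, 1.586]
contact_force: [-2.8, 15.3, 10.9]
opening: 0.237
grasp_force: 59.9
clock: 18.67
eef_pos: [598.3, 31.5, 74.2]
tcp_rot: [3.14, -0.004, 1.587]
contact_force: [-2.8, 17.5, 12.2]
opening: 0.236
grasp_force: 60.0
```

View pics/c5.png

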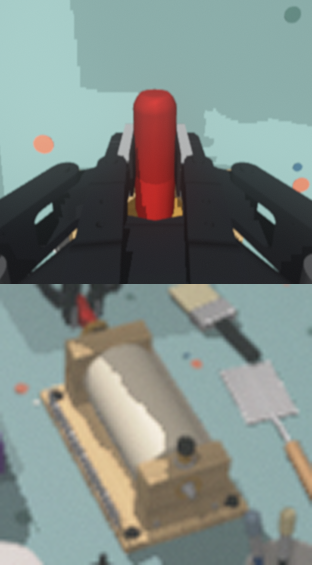

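The upper crop shows the handle gripped and the collar approaching. The lower crop shows the nose end at the knob in the far cheek, with the roll in place. There is 12 N of upward load, so the hand is slightly low: I ease it up 1 mm, then go on in small steps.

```bash
python3 -m inch '[[0,0,0,0,0,-0.04,1],[0,0,0,0,0,0,1],[0,0,0,0,0,0,1]]'; python3 -m inch '[[0,0,0,-0.08,0,0,1],[0,0,0,-0.08,0,0,1],[0,0,0,-0.08,0,0,1],[0,0,0,0,0,0,1]]'
```

```text
clock: 19.02
eef_pos: [598.0, 30.9, 74.3]
tcp_rot: [3.141, -0.003, 1.587]
contact_force: [-1.2, 14.7, 3.3]
opening: 0.234
grasp_force: 59.5
clock: 19.35
eef_pos: [598.2, 25.0, 74.3]
tcp_rot: [3.14, -0.003, 1.587]
contact_force: [0.0, 16.0, 3.8]
opening: 0.238
grasp_force: 59.5
```

```bash
python3 -m inch '[[0,0,0,-0.06,0,0,1],[0,0,0,-0.06,0,0,1],[0,0,0,0,0,0,1]]'; python3 -m inch '[[0,0,0,-0.05,0,0,1],[0,0,0,0,0,0,1],[0,0,0,0,0,0,1]]';  python3 -m inch '[[0,0,0,-0.05,0,0,1],[0,0,0,0,0,0,1],[0,0,0,0,0,0,1]]'
```

```text
clock: 19.6
eef_pos: [598.3, 22.2, 74.3]
tcp_rot: [3.14, -0.004, 1.587]
contact_force: [-0.3, 16.5, 4.7]
opening: 0.235
grasp_force: 59.5
clock: 19.85
eef_pos: [598.3, 20.8, 74.3]
tcp_rot: [3.14, -0.003, 1.587]
contact_force: [-0.2, 14.7, 4.7]
opening: 0.238
grasp_force: 59.5
clock: 20.1
eef_pos: [598.3, 20.3, 74.3]
tcp_rot: [3.14, -0.004, 1.587]
contact_force: [0.1, 19.2, 4.3]
opening: 0.234
grasp_force: 59.5
```

```bash
python3 -m inch '[[0,0,0,-0.04,0,0,1],[0,0,0,0,0,0,1],[0,0,0,0,0,0,1]]'; python3 -m inch '[[0,0,0,-0.04,0,0,1],[0,0,0,0,0,0,1],[0,0,0,0,0,0,1]]'
```

```text
clock: 20.35
eef_pos: [598.3, 19.6, 74.3]
tcp_rot: [3.14, -0.005, 1.587]
contact_force: [-1.5, 21.8, 3.5]
opening: 0.239
grasp_force: 59.5
clock: 20.6
eef_pos: [598.3, 18.6, 74.3]
tcp_rot: [3.141, -0.005, 1.587]
contact_force: [-0.3, 21.5, 3.8]
opening: 0.235
grasp_force: 59.5
```

```bash
python3 -m inch '[[0,0,0,-0.04,0,0,1],[0,0,0,0,0,0,1],[0,0,0,0,0,0,1]]'
```

```text
clock: 20.85
eef_pos: [598.3, 17.9, 74.3]
tcp_rot: [3.141, -0.005, 1.587]
contact_force: [-1.0, 23.3, 4.0]
opening: 0.234
grasp_force: 59.5
```

```bash
python3 -m inch '[[0,0,0,-0.04,0,0,1],[0,0,0,0,0,0,1],[0,0,0,0,0,0,1]]'; python3 -m inch '[[0,0,0,-0.03,0,0,1],[0,0,0,0,0,0,1],[0,0,0,0,0,0,1]]'
```

```text
clock: 21.1
eef_pos: [598.3, 17.3, 74.3]
tcp_rot: [3.141, -0.006, 1.586]
contact_force: [-1.4, 26.7, 4.5]
opening: 0.231
grasp_force: 59.5
clock: 21.35
eef_pos: [598.3, 16.9, 74.3]
tcp_rot: [3.141, -0.006, 1.586]
contact_force: [-1.1, 28.9, 4.2]
opening: 0.234
grasp_force: 59.5
```

```bash
python3 -m inch '[[0,0,0,-0.03,0,0,1],[0,0,0,0,0,0,1],[0,0,0,0,0,0,1]]'; python3 -m inch '[[0,0,0,-0.03,0,0,1],[0,0,0,0,0,0,1],[0,0,0,0,0,0,1]]'
```

```text
clock: 21.6
eef_pos: [598.3, 16.4, 74.3]
tcp_rot: [3.141, -0.007, 1.586]
contact_force: [-0.2, 29.8, 4.8]
opening: 0.238
grasp_force: 59.5
clock: 21.85
eef_pos: [598.4, 15.9, 74.3]
tcp_rot: [3.14, -0.007, 1.586]
contact_force: [-0.9, 31.5, 3.8]
opening: 0.231
grasp_force: 59.5
```

```bash
cat > k.py <<'E'
import numpy as np,cv2
from h import *
from rig import grab_frame
def knob(f):
    W=world(f);h=W[...,2];px=f["pixels"]
    k=(px.max(2)<75)&(h>100)&(h<140)&(abs(W[...,1]+247)<25)&(abs(W[...,0]-601)<20)
    v,u=np.where(k);return k.sum(),W[k].mean(0).round(2),np.percentile(h[k],90).round(2),(u.mean().round(2),v.mean().round(2))
for n in ("side","top"):
    print(n,"before",knob(dict(np.load(f"pics/{n}3.npz"))),"now",knob(grab_frame(n)))
E
python3 k.py
```

```text
side before (np.int64(23), array([ 602.21, -252.11,  123.68]), np.float64(127.84), (np.float64(299.17), np.float64(202.0))) now (np.int64(23), array([ 601.96, -252.56,  124.25]), np.float64(129.41), (np.float64(299.17), np.float64(202.0)))
top before (np.int64(24), array([ 601.45, -244.07,  123.59]), np.float64(130.22), (np.float64(299.0), np.float64(150.29))) now (np.int64(24), array([ 601.48, -244.08,  123.46]), np.float64(127.08), (np.float64(299.0), np.float64(150.29)))
```

```bash
python3 - <<'E'
import numpy as np
from rig import grab_frame
for n,(v,u) in (("side",(202,299)),("top",(150,299))):
    a=np.load(f"pics/{n}3.npz")["pixels"].astype(int);b=grab_frame(n)["pixels"].astype(int)
    s=np.s_[v-7:v+10,u-5:u+6]
    print(n);print(abs(a-b)[s].max(2))
E
```

```text
side
[[ 2  4  1  2  2  4  5  2  3  5 18]
 [ 0  3  1  3  3  1  5  2  5  4  8]
 [ 1  2  3  2  4  2  5  2  5  2  4]
 [ 1  2  1  1  2  3  1  3  3  2  1]
 [ 0  1  2  0  2  6  1  1  2  3  1]
 [38  3  6  1  2  3  3  3  5  5  5]
 [90 43 18  5  2  4  3  2  3  3  1]
 [73 33  9  4  4  1  2  3  3  2  1]
 [ 7  2  2  1  2  5  0  2  7  1  4]
 [ 1  5  7  2  2  5  4  5  3  3  2]
 [ 1  2  1  3  1  1  2  1  3  1  2]
 [41 37 17  1  1  2  3  3  2  1  4]
 [70 58 27  1  1  2  3  1  1  1  1]
 [64 60 34  3  3  2  2  3  1  2  3]
 [65 63 43  2  3  3  1  4  1  3  3]
 [68 66 44  3  1  2  2  1  4  2  3]
 [63 45 23  1  3  1  4  3  3  2  2]]
top
[[ 13   2   1   1   1   1   1   1   1   1   1]
 [ 25   5   1   1   0   0   1   1   0   1   3]
 [ 31   5   2   1   1   0   1   1   1   1   1]
 [ 37   9   2   1   1   1   1   1   2   2   1]
 [ 42  11   2   2   2   1   2   1   2   1   1]
 [ 43  12   0   1   3   1   2   0   1   1   1]
 [ 51  15   2   0   1   2   1   1   1   1   1]
 [ 60  19   2   3   2   1   2   5   4  16  18]
 [ 65  19   1   1   3   1   4   1  12  19  25]
 [ 68  23   1   1   1   2   1   2   8   5  10]
 [115  37  18   9   1   2   1   2   7  12  26]
 [126  39   4  18   5   1   2   2   6  15  31]
 [118  35   1  43  52  51  49  15   6  12  24]
 [113  31   1  48  61  61  59  52  14   6   6]
 [107  30   2  46  61  61  60  61  46  16   2]
 [102  60  52  57  59  60  59  60  51  20   1]
 [ 97  69  61  62  59  60  59  60  51  20   1]]
```

The knob's pixels in the side view match the start picture to within noise, so the catch has dropped. No more pushing: I ease off and see whether it holds.

```bash
python3 -m inch '[[0,0,0,0.06,0,0,1],[0,0,0,0,0,0,1],[0,0,0,0,0,0,1]]'; python3 -m inch '[[0,0,0,0.06,0,0,1],[0,0,0,0,0,0,1],[0,0,0,0,0,0,1]]'
```

```text
clock: 22.3
eef_pos: [598.3, 16.0, 74.3]
tcp_rot: [3.141, -0.005, 1.587]
contact_force: [-0.8, 22.5, 3.6]
opening: 0.232
grasp_force: 59.5
clock: 22.55
eef_pos: [598.4, 16.2, 74.3]
tcp_rot: [3.14, -0.003, 1.587]
contact_force: [-0.0, 14.3, 3.7]
opening: 0.237
grasp_force: 59.5
```

```bash
python3 -m inch '[[0,0,0,0.06,0,0,1],[0,0,0,0,0,0,1],[0,0,0,0.05,0,0,1],[0,0,0,0,0,0,1],[0,0,0,0,0,0,1]]'; python3 -m inch '[[0,0,0,0.06,0,0,1],[0,0,0,0,0,0,1],[0,0,0,0,0,0,1]]'; python3 k.py
```

```text
clock: 22.97
eef_pos: [598.3, 17.6, 74.2]
tcp_rot: [3.141, -0.002, 1.587]
contact_force: [0.2, 8.8, 4.1]
opening: 0.232
grasp_force: 59.5
clock: 23.22
eef_pos: [598.3, 18.2, 74.3]
tcp_rot: [3.14, -0.0, 1.588]
contact_force: [-0.4, 2.8, 4.8]
opening: 0.235
grasp_force: 59.6
side before (np.int64(23), array([ 602.21, -252.11,  123.68]), np.float64(127.84), (np.float64(299.17), np.float64(202.0))) now (np.int64(23), array([ 602.21, -252.11,  123.67]), np.float64(129.53), (np.float64(299.17), np.float64(202.0)))
top before (np.int64(24), array([ 601.45, -244.07,  123.59]), np.float64(130.22), (np.float64(299.0), np.float64(150.29))) now (np.int64(24), array([ 601.12, -243.95,  124.9 ]), np.float64(130.12), (np.float64(299.0), np.float64(150.29)))
```

```bash
python3 -m inch '[[0,0,0,0.06,0,0,1],[0,0,0,0,0,0,1],[0,0,0,0,0,0,1]]'; python3 -m inch '[[0,0,0,0.06,0,0,1],[0,0,0,0,0,0,1],[0,0,0,0,0,0,1]]'
```

```text
clock: 23.57
eef_pos: [598.3, 18.7, 74.3]
tcp_rot: [3.14, 0.001, 1.588]
contact_force: [0.1, -4.1, 5.7]
opening: 0.236
grasp_force: 59.6
clock: 23.82
eef_pos: [598.3, 19.1, 74.2]
tcp_rot: [3.141, 0.003, 1.588]
contact_force: [-0.1, -10.6, 5.9]
opening: 0.238
grasp_force: 59.7
```

Pulling meets a firm stop, so the catch holds. I take the pull off and release.

```bash
python3 -m inch '[[0,0,0,-0.09,0,0,1],[0,0,0,0,0,0,1],[0,0,0,0,0,-0.02,0.9],[0,0,0,0,0,0,0.5],[0,0,0,0,0,0,0],[0,0,0,0,0,0,0],[0,0,0,0,0,0,0],[0,0,0,0,0,0,0]]'; python3 -m inch '[[0,0,0,0,0,-0.3,0],[0,0,0,0,0,-0.6,0],[0,0,0,0,0,-1,0],[0,0,0,0,0,-1,0],[0,0,0,0,0,-1,0],[0,0,0,0,0,-0.5,0],[0,0,0,0,0,0,0],[0,0,0,0,0,0,0]]'; python3 m2.py; python3 k.py
python3 - <<'E'
import cv2,numpy as np
from rig import grab_frame
g=grab_frame("side");cv2.imwrite("pics/c6.png",np.hstack([cv2.imread("pics/w4.png")[:,100:450],cv2.resize(g["pixels"][130:250,220:350],(416,384),interpolation=cv2.INTER_CUBIC)[:,:,::-1]]))
E
```

```text
clock: 24.48
eef_pos: [597.6, 18.6, 74.1]
tcp_rot: [-3.141, 0.0, 1.588]
contact_force: [-0.3, 0.3, 0.2]
opening: 0.928
grasp_force: 0.0
clock: 25.15
eef_pos: [597.9, 18.7, 184.7]
tcp_rot: [3.14, 0.0, 1.588]
contact_force: [0.9, 0.4, -0.0]
opening: 1.002
grasp_force: 0.0
25.15 [597.94553409  18.70599012 184.66825283] [3.14032133e+00 5.95516019e-06 1.58773260e+00]
red y -16.356822177707784 52.767881266323755
40 587.1 607.7 81.2
55 590.5 604.6 77.9
side before (np.int64(23), array([ 602.21, -252.11,  123.68]), np.float64(127.84), (np.float64(299.17), np.float64(202.0))) now (np.int64(22), array([ 601.88, -252.08,  124.22]), np.float64(129.85), (np.float64(299.09), np.float64(201.91)))
top before (np.int64(24), array([ 601.45, -244.07,  123.59]), np.float64(130.22), (np.float64(299.0), np.float64(150.29))) now (np.int64(22), array([ 601.54, -243.68,  124.16]), np.float64(129.95), (np.float64(298.91), np.float64(150.23)))
```

View pics/c6.png

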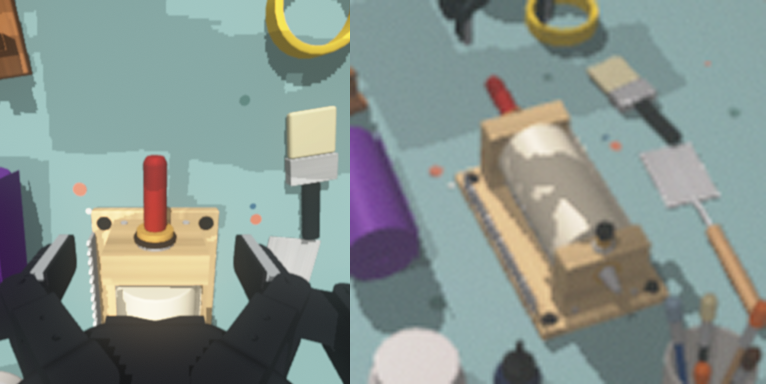

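The collar sits on the pad at (155,233). The nose shows through the far cheek at (608,278), the knob is down at (605,232), and the bystanders are in place. The collar face measures about y = -22 against an expected -23.5, within calibration error.

```bash
python3 -c "
from rig import r
print(r.sign_off())"
```

```text
the job is handed in; nothing more can be done
None
```

The spindle is home with its collar on the brake pad. The catch dropped and held against a gentle pull, the roll is on the spindle, the bystanders look undisturbed in the last views, and the job was handed in at about 25 s.

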